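# Open the template stand and set up the red turning template

## Robot

A 6-joint arm with a two-finger parallel gripper is mounted at the origin on the work surface. World frame = base frame: x ahead of the robot, y to its left, z up, the work surface at z = 0. Lengths are in mm, angles in rad, forces in N, time in s.
With the tool pointing down it reaches from about 350 to 875 mm from the base axis. Payload 4.2 kg.
Tool frame: the origin (TCP) lies at the very end of the fingers, on their centre line; the grasp point (between the pads) lies 19 mm behind it; z points along the fingers, y is the line along which they close (so a half turn about z gives the same grasp; the last joint's range is limited). The gripper opens to 85 mm and grips with 20 to 120 N. Pads are 22 mm wide; open, the fingers measure 114 mm over their backs; the gripper's body (76 mm by 85 mm) begins 54 mm behind the grasp point. The pads swing forward as they close: fully open they stand 13 mm farther back than shut.
Start: joints at [1.407, 0.385, 0.008, 0, -1.194, -0.259], TCP at [256.414, 569.957, 231.312] pointing down, gripper open.
Joint ranges: [-3.14, 3.14], [-1.21, 2.06], [-1.07, 1.41], [-3.16, 2.05], [-2.99, -0.16], [-3.1, 3.1]. Speed limits (rad/s): [2.79, 2.79, 3.14, 3.14, 3.14, 3.14].

## Interface

Orientations are given as a unit quaternion [x, y, z, w].
In Python, from bench import arm gives the robot as it stands. The module is installed in compiled form; this text tells all that it offers.
- The arm moves only by the tool drive_tool, never from a script. Its argument "targets" is a list of rows, each a list of 5 numbers: the closure, from -1 (fully open) to 1 (shut), then the shift along the tool's x, y, z in mm, then the turn about the tool's z in degrees. In form: [[grip, tx, ty, tz, roll], ...]. A call has 1 to 12 rows; each row is the pose to reach, as a shift and turn from the pose commanded when the call began, along the tool's axes at that moment; what a row does not reach only later rows make up. A row lasts 1/10 s, in which the tool goes at most 50 mm and 8.59 degrees, less where a joint would pass 70% of its speed; a pose out of reach is approached as far as the arm can. A call with a gripper value outside its range is refused whole. The fingers move at their own pace and stop on an object; the grip force is fixed at half the most. Time passes only in rows, so rows that repeat a pose let the fingers close. It gives the time, the measured TCP pose, the force, the opening and the grip force at its end, in the units of the state.
- arm.read_state(): the state, without advancing time (a new reading comes with each control period).
- arm.get_image(name): name is "scene" or "top" or "wrist"; returns the picture (384x512x3 uint8, blue, green, red); there is no depth.
- arm.camera_params(name): a dict with "fov_y" (degrees; the focal length in pixels is half the picture's height over the tangent of half this angle, whatever the lens; pixels are square), "cx", "cy" (the principal point, pixels), "rvec" (rotation vector, rad) and "tvec" (3), from world to camera coordinates, as OpenCV has them; the wrist camera has in their place "tool_from_camera" (4x4, takes a point from camera to tool coordinates, whose origin is the TCP and whose axes are the flange's). Camera axes: x right, y down, z forward; pixel columns grow to the right and rows downward; lengths in mm; the calibration is good to about 2 mm. A picture is of the moment at which its call begins: read the wrist's pose just before it. camera_params takes no time and is no camera call.
- arm.job_done(): hands the job in; it is judged then, once.
The state is a dict: "clock": time; "joints": joint angles; "joint_vel": joint speeds; "joint_efforts": joint torques, N m; "position": TCP position; "ee_rot": TCP orientation; "contact_force": force on the tool from outside, world axes, zero at the start; "wrist_torque": the same for the moment, N m; "gripper_width": finger opening in mm; "grasp_force": force on a finger pad.
Only numpy, scipy, OpenCV 4.12 (cv2) and the standard library are available. Lean on these libraries where they do the work, as an engineer would, in place of code of your own. Each camera call takes 0.05 s, during which the arm holds its last target. There are 200 camera calls.

## Task

Swing the folded steel prop of the yellow template stand up and back past upright until it stays open by itself on its stop, and let go of it. Then slide the red template up out of its slot in the wooden rack by its top edge and, without dropping it, stand it the same way up and centred on the yellow stand's ledge, behind the lip and square to the stand, leaning back against the open prop. Leave the green template and the other things on the bench where they are.

Things in the scene. Friction and masses are not known exactly. Their poses are not given: they have to be found in the camera images.
- stand: Yellow steel stand, fixed; origin on the bench below the prop's hinge line, x to its front (roughly away from the robot), y along hinge and ledge, z up. Base plate x -60..100, y +-70, 8 mm thick. Hinge line at x 0, z 55 mm, between two cheeks at y +-61 (10 mm thick, x -16..8, 68 mm high). A template properly leaning has its foot at about x 20..34, top towards -x, 28 to 33 degrees from vertical.
- ledge (a point): Middle of the stand's ledge top, 22 mm above the bench, 22 mm in front (+x) of the hinge line; axes as the stand. The ledge is 130 mm long along y and 36 mm deep along x; the lip along its front edge is 6 mm thick and rises 16 mm above the ledge.
- prop (a joint): Angle (rad) of the prop, a U of 10 mm round steel bar, 0.3 kg, turning freely about the stand's y axis. 0 = folded flat towards the stand's +x (start); pi/2 = upright, where it balances. Below that it falls shut; beyond it falls open onto its stop at 2.059, leaning 28 degrees back towards the stand's -x, and stays there by its own weight.
- prop_bar (a point): Middle of the prop's cross bar: round, 10 mm thick, along the stand's y, 80 mm from the hinge line, clear for 85 mm between the side bars (at y +-49). Folded it is 55 mm above the bench, 47 mm above the base plate, nothing else below. In the stand's axes it lies at (80 cos a, 0, 55 + 80 sin a) mm, a = the prop's angle.
- red_mid (a point): Middle of the red plastic template: loose sheet 6 mm thick (its x), 100 mm wide (its y), 180 mm tall (its z, foot to top edge), 0.09 to 0.18 kg. A profile up to 30 mm deep is cut into its +y side 75 to 142 mm above the foot; the top 38 mm is full width. In the rack its z leans 28 degrees from vertical, top towards the robot; grip it by the top edge.
- red_foot (a point): Middle of the bottom edge of the red template, 90 mm below red_mid along its z; same axes.
- rack: Wooden rack, fixed; origin on the bench, x roughly away from the robot, z up; base y +-120, x -95..55 mm. Two pockets at y +-57, leaning 28 degrees, tops towards -x; floor at x 0, z 32. Along the lean each is a slot 9 mm thick, 106 mm wide: the board on the robot's side 110 mm high, far board and side ribs 60 mm. Draw the sheet out along the lean. Red and green may swap pockets.
- green_mid (a point): Middle of the green template, same size and shape as the red, in the rack's other pocket. Leave it there.
- chuck: Dark steel lathe chuck, diameter 84 mm, 50 mm high, origin under its centre; stands on the robot's side of the stand. Leave alone.
- blank: Square pale wood blank 45 (x) x 190 (y) x 45 mm high, origin under its centre; lies on the robot's side of the rack. Leave alone.
- glue: Yellow glue bottle, diameter 52 mm, 100 mm high, origin under its centre; stands beyond the stand, to its +y side. Leave alone.
- chisel: Turning chisel lying on the bench beyond the rack, 250 mm long along its x, 25 mm high, origin on the bench where handle meets blade. Leave alone.
- brush: Red bench brush 32 x 150 (y) x 30 mm, origin under its centre; lies out to the left side. Leave alone.
There are look-alikes about, which are no part of the job. Of the things that look like the part that bears red_mid, the larger one is meant. What is shaped like the stand but blue is not meant.

How it is judged:
By the outcome, as a careful person would: the job done as asked, in the order asked, and still so for the second after the job is handed in, with the robot touching nothing.
It also fails if it takes over 62 s, if anything falls off the work surface, if the arm or the gripper's body presses on something with over 40 N, if the wrist force passes 120 N, or if a joint passes its speed limit or range.

## Working session

There is one attempt and no reset: what is moved stays moved. The work goes in short steps, Python scripts to look and compute and a tool call to move; the robot and the scene stay as the last step left them, time stands still between calls to the robot, and variables do not carry over. Pictures are saved under pics/ and viewed, at most 10 in all, crops included, and the job is handed in when it is done.

Besides the shell and the picture viewer there is one more tool, called after "Request:" as name(argument=value, ...) on one line, values as JSON. drive_tool: Moves the arm, as the interface text tells. Its arguments: {"type":"object","properties":{"targets":{"type":"array","items":{"type":"array","items":{"type":"number"}}}},"required":["targets"]}

```bash
mkdir -p pics; python3 - <<'E'
from bench import arm
import cv2,numpy as np
s=arm.read_state();print({k:np.round(v,3).tolist() for k,v in s.items()})
a=arm.get_image("scene");b=arm.get_image("top")
cv2.imwrite("pics/scene.png",a);cv2.imwrite("pics/top.png",b)
for n in("scene","top","wrist"):print(n,arm.camera_params(n))
E
```

```text
{'clock': 0.0, 'joints': [1.407, 0.386, 0.007, -0.001, -1.194, -0.259], 'joint_vel': [-0.0, 0.002, -0.0, 0.001, 0.0, -0.0], 'joint_efforts': [0.001, -39.229, 18.84, 4.186, -0.005, 0.0], 'position': [256.189, 569.446, 230.201], 'ee_rot': [0.978, -0.21, -0.0, 0.001], 'contact_force': [-0.66, 0.252, -0.202], 'wrist_torque': [-0.036, -0.04, 0.023], 'grasp_force': 0.0, 'gripper_width': 85.414}
scene {'fov_y': 52.33593666960164, 'cx': 250.57365494328323, 'cy': 190.53083298705985, 'rvec': array([ 2.50481748,  0.8283967 , -0.21609813]), 'tvec': array([-445.66180087, -209.93252087, 1505.40470015])}
top {'fov_y': 45.8194176892398, 'cx': 260.1710899486032, 'cy': 181.06983345399777, 'rvec': array([ 2.12310395, -2.1585973 ,  0.10755884]), 'tvec': array([  72.62938251,  540.69629768, 1309.81651843])}
wrist {'fov_y': 61.91284878123932, 'cx': 259.46703195698313, 'cy': 191.18517380001515, 'tool_from_camera': array([[ 5.77902747e-04, -9.58678087e-01, -2.84492515e-01,
         7.17654916e+01],
       [ 9.99999824e-01,  5.92038836e-04,  3.63031902e-05,
        -6.83129168e-01],
       [ 1.33627545e-04, -2.84492486e-01,  9.58678261e-01,
        -1.41826343e+02],
       [ 0.00000000e+00,  0.00000000e+00,  0.00000000e+00,
         1.00000000e+00]])}
```

View pics/scene.png

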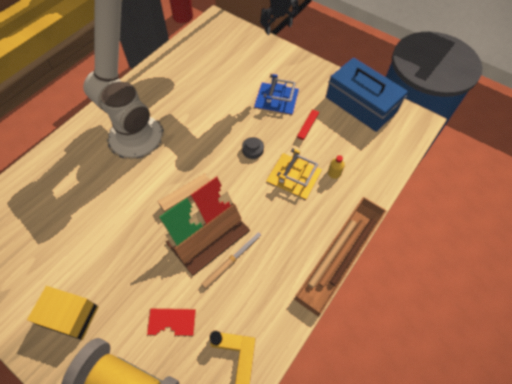

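View pics/top.png

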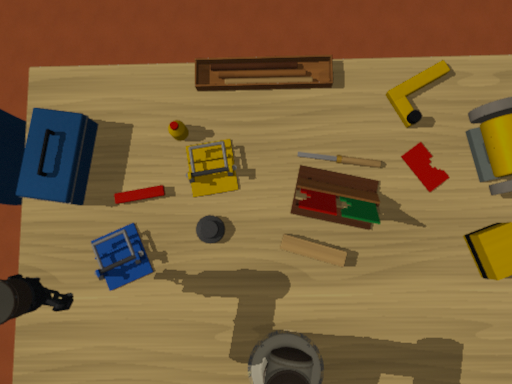

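```bash
python3 - <<'E'
import cv2,numpy as np
b=cv2.imread("pics/top.png");a=cv2.imread("pics/scene.png")
r=lambda i,x0,y0,w,h,k:cv2.resize(i[y0:y0+h,x0:x0+w],None,fx=k,fy=k,interpolation=cv2.INTER_CUBIC)
o=np.hstack([r(b,175,125,75,75,5),r(b,285,160,100,75,4)[:300].copy() if 0 else cv2.resize(r(b,285,160,100,75,4),(400,300)) if 0 else r(b,285,160,85,75,5)])
cv2.imwrite("pics/crop.png",o);print(o.shape)
E
```

```text
(375, 800, 3)
```

View pics/crop.png

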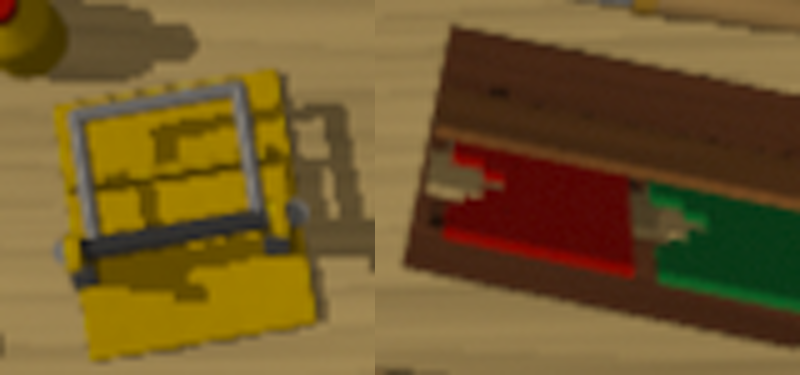

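```bash
cat > h.py <<'E'
import numpy as np,cv2
from scipy.spatial.transform import Rotation as R
from bench import arm
def cam(n,st=None):
    p=arm.camera_params(n);f=192/np.tan(np.radians(p["fov_y"]/2))
    if n=="wrist":
        T=np.eye(4);T[:3,:3]=R.from_quat(st["ee_rot"]).as_matrix();T[:3,3]=st["position"]
        M=T@p["tool_from_camera"];Rw,o=M[:3,:3],M[:3,3]
    else:
        Rc=cv2.Rodrigues(p["rvec"])[0];Rw=Rc.T;o=-Rw@p["tvec"]
    return f,p["cx"],p["cy"],Rw,o
def ray(n,uv,z,st=None):
    f,cx,cy,Rw,o=cam(n,st);uv=np.atleast_2d(uv).astype(float)
    d=np.c_[(uv[:,0]-cx)/f,(uv[:,1]-cy)/f,np.ones(len(uv))]@Rw.T
    return o+d*((z-o[2])/d[:,2])[:,None]
def proj(n,P,st=None):
    f,cx,cy,Rw,o=cam(n,st);q=(np.atleast_2d(P)-o)@Rw
    return q[:,:2]/q[:,2:]*f+[cx,cy]
def frame(o,yaw):
    return np.array([*o[:2],0]),R.from_euler("z",yaw).as_matrix()
E
python3 - <<'E'
from h import *
np.set_printoptions(precision=1,suppress=True)
c=lambda l,x0:np.array(l)/5+np.array([x0,125])-.5+.1
base=ray("top",c([(55,105),(280,70),(318,322),(95,360)],175),8);print("base",base)
e=lambda a,b:np.degrees(np.arctan2(*(b-a)[[1,0]]))
print(e(base[3],base[0]),e(base[2],base[1]),e(base[0],base[1])+90,e(base[3],base[2])+90, base.mean(0))
bar=ray("top",c([(75,118),(240,90)],175),55);print("bar",bar,bar.mean(0),e(bar[0],bar[1])+90)
hg=ray("top",c([(90,247),(265,217)],175),60);print("hinge",hg.mean(0),e(hg[0],hg[1])+90)
k=lambda l:np.array(l)/5+np.array([285-75,160])-.4
red=ray("top",k([(445,238),(632,272)]),191);print("red",red,red.mean(0),np.linalg.norm(red[0]-red[1]),e(red[0],red[1])+90)
rb=ray("top",k([(452,28),(405,265)]),20);print("rack left",rb,e(rb[1],rb[0]))
E
```

```text
base [[659.6 291.9   8. ]
 [678.5 153.3   8. ]
 [522.5 131.2   8. ]
 [501.9 266.6   8. ]]
9.13674339855938 8.045941771213734 7.79454867619323 8.69438437070275 [590.6 210.7   8. ]
bar [[641.4 270.8  55. ]
 [656.2 172.7  55. ]] [648.8 221.7  55. ] 8.604253101106949
hinge [571.1 209.2  60. ] 8.729188709862981
red [[ 451.5  -39.3  191. ]
 [ 432.3 -135.2  191. ]] [441.9 -87.3 191. ] 97.76632413201186 -11.313436963763962
rack left [[589.8 -56.3  20. ]
 [448.  -24.8  20. ]] -12.523538544642564
```

```bash
cat >> h.py <<'E'
def go(P,yaw=None):
    """shift in tool axes and roll to bring the TCP to P with tool y at yaw (deg, mod 180)"""
    s=arm.read_state();M=R.from_quat(s["ee_rot"]).as_matrix()
    t=M.T@(np.array(P)-s["position"]);ya=np.degrees(np.arctan2(M[1,1],M[0,1]))
    r=0 if yaw is None else -((yaw-ya+90)%180-90)
    print("t",s["clock"],"shift",t.round(1),"roll",round(r,1),"tool y yaw",round(ya,1))
SO=np.array([570.8,207.8,0]);SY=8.4
def stand(p):return SO+R.from_euler("z",SY,degrees=True).apply(p)
E
python3 -c "
from h import *
go(stand([80,0,200]),SY)"
```

```text
t 0.1 shift [502.7 157.5  30.7] roll 57.4 tool y yaw -114.2
```

Request:
drive_tool(targets=[[-0.1,503,157.5,31,57.4],[-0.1,503,157.5,31,57.4],[-0.1,503,157.5,31,57.4],[-0.1,503,157.5,31,57.4],[-0.1,503,157.5,31,57.4],[-0.1,503,157.5,31,57.4],[-0.1,503,157.5,31,57.4],[-0.1,503,157.5,31,57.4],[-0.1,503,157.5,31,57.4],[-0.1,503,157.5,31,57.4],[-0.1,503,157.5,31,57.4],[-0.1,503,157.5,31,57.4]])

```text
clock: 1.3
position: [652.4, 216.5, 198.3]
ee_rot: [0.755, -0.656, -0.0, 0.001]
contact_force: [-0.6, -0.1, -1.3]
gripper_width: 46.9
grasp_force: 0.0
```

```bash
python3 - <<'E'
from h import *
s=arm.read_state();i=arm.get_image("wrist")
np.save("pics/w1.npy",{k:s[k] for k in("position","ee_rot")},allow_pickle=True)
cv2.imwrite("pics/w1.png",i);print(s["position"],s["joints"],s["gripper_width"])
print(proj("wrist",[stand([80,0,55]),stand([80,49,55]),stand([80,-49,55]),stand([0,0,55])],s))
go(stand([80,0,36]),SY)
E
```

```text
[652.36791149 216.51928803 198.28576436] [ 5.55153461e-01  5.13749891e-01  1.33340997e-01  1.57777944e-04
 -1.19293224e+00 -4.14354269e-01] 46.943928977855286
[[261.07502791 181.06643234]
 [261.26568738 230.27702766]
 [260.86551272 126.98904088]
 [347.96377414 180.57542214]]
t 1.35 shift [ -1.7   0.5 162.7] roll -0.2 tool y yaw -171.8
```

View pics/w1.png

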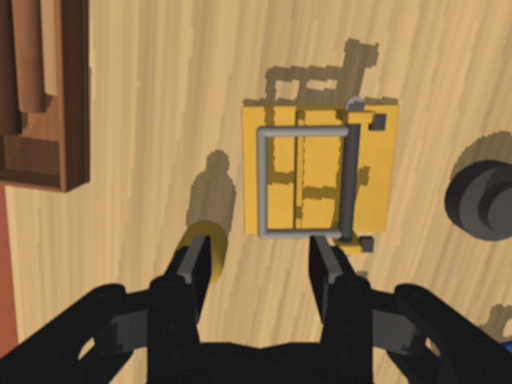

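```bash
python3 - <<'E'
from h import *
np.set_printoptions(precision=1,suppress=True)
s=np.load("pics/w1.npy",allow_pickle=True).item()
print("glue",ray("wrist",[(203,245)],100,s),ray("top",[(176,127)],100), ray("top",[(179.5,133)],40))
b=ray("wrist",[(242.5,106.5),(398.5,102.5),(388,233),(247,233)],8,s)
toS=lambda p:R.from_euler("z",-SY,degrees=True).apply(p-SO)
print(b,toS(b))
bar=ray("wrist",[(263,131),(263,234),(348,131),(345,234)],55,s);print(toS(bar))
E
```

```text
glue [[691.5 268.4 100. ]] [[695.1 302.1 100. ]] [[691.8 304.4  40. ]]
[[677.3 157.7   8. ]
 [523.2 131.8   8. ]
 [497.6 271.4   8. ]
 [654.9 293.6   8. ]] [[ 98.1 -65.1   8. ]
 [-58.2 -68.2   8. ]
 [-63.1  73.6   8. ]
 [ 95.8  72.6   8. ]]
[[ 78.1 -45.5  55. ]
 [ 78.3  52.9  55. ]
 [  3.3 -45.1  55. ]
 [ -1.   53.4  55. ]]
```

```bash
sed -i 's/^SO=.*/SO=np.array([569.4,210.6,0]);SY=9.0/' h.py; python3 - <<'E'
from h import *
go(stand([79,0,38]),SY)
E
```

```text
t 1.35 shift [ -5.5   2.5 160.7] roll -0.8 tool y yaw -171.8
```

Request:
drive_tool(targets=[[-0.1,-5.5,2.5,45,-0.8],[-0.1,-5.5,2.5,90,-0.8],[-0.1,-5.5,2.5,130,-0.8],[-0.1,-5.5,2.5,161,-0.8],[-0.1,-5.5,2.5,161,-0.8],[1,-5.5,2.5,161,-0.8],[1,-5.5,2.5,161,-0.8],[1,-5.5,2.5,161,-0.8],[1,-5.5,2.5,161,-0.8],[1,-5.5,2.5,161,-0.8]])

```text
clock: 2.35
position: [648.9, 226.2, 41.1]
ee_rot: [0.761, -0.648, 0.001, -0.003]
contact_force: [3.5, 2.8, 1.7]
gripper_width: 7.8
grasp_force: 58.7
```

```bash
python3 - <<'E'
from h import *
s=arm.read_state();print(s["contact_force"].round(1) if hasattr(s["contact_force"],"round") else s["contact_force"])
M=R.from_quat(s["ee_rot"]).as_matrix();P=s["position"]
for a in (20,40,60,80,95,105,112,117):
    a=np.radians(a);print((M.T@(R.from_euler("z",SY,degrees=True).apply([80*np.cos(a)-80,0,80*np.sin(a)]))).round(1))
E
```

```text
[3.5 2.8 1.7]
[ -0.1   4.7 -27.4]
[ -0.2  18.5 -51.5]
[ -0.3  39.6 -69.5]
[ -0.4  65.7 -79.1]
[ -0.4  86.6 -80.1]
[ -0.5 100.3 -77.8]
[ -0.5 109.6 -74.7]
[ -0.5 116.  -71.9]
```

Request:
drive_tool(targets=[[1,0,1.2,-14,0],[1,0,4.7,-27.4,0],[1,0,10.7,-40,0],[1,0,18.5,-51.5,0],[1,0,28.5,-61.3,0],[1,0,39.6,-69.5,0],[1,0,52.5,-75.2,0],[1,0,65.7,-79.1,0]])

```text
clock: 3.15
position: [588.5, 217.1, 124.4]
ee_rot: [0.762, -0.647, 0.004, -0.008]
contact_force: [7.6, 1.6, 8.0]
gripper_width: 7.5
grasp_force: 58.7
```

Request:
drive_tool(targets=[[1,0,10,-1,0],[1,0,21,-1,0],[1,0,34.6,1.3,0],[1,0,42,4,0],[1,0,46,5.5,0],[1,0,46,5.5,0]])

```text
clock: 3.75
position: [538.0, 209.2, 117.6]
ee_rot: [0.762, -0.648, 0.001, -0.004]
contact_force: [-5.0, 4.7, 16.5]
gripper_width: 7.2
grasp_force: 65.2
```

Request:
drive_tool(targets=[[-0.4,0,0,0,0],[-0.4,0,0,0,0],[-0.4,0,0,0,0],[-0.4,0,0,-10,0],[-0.4,0,0,-40,0],[-0.4,0,0,-90,0],[-0.4,0,0,-140,0],[-0.4,0,0,-160,0]])

```text
clock: 4.55
position: [538.8, 207.6, 279.3]
ee_rot: [0.762, -0.648, 0.002, -0.004]
contact_force: [-0.6, 0.3, 0.5]
gripper_width: 59.8
grasp_force: 0.0
```

```bash
python3 - <<'E'
from h import *
# go above red top edge
go([438,-88,300],-11.7)
s=arm.read_state();i=arm.get_image("wrist")
cv2.imwrite("pics/w2.png",i)
print(s["contact_force"],proj("wrist",[stand([-37.6,45,125.6]),stand([-37.6,-45,125.6])],s),s["joints"])
E
```

```text
t 4.55 shift [275.6 146.6 -22.6] roll 20.9 tool y yaw -170.8
[-0.55343344  0.28768839  0.51627424] [[267.49851372 217.03450913]
 [268.6156173  124.19864799]] [ 0.64929479  0.26903409 -0.04051988  0.00227973 -1.25232505 -0.48942453]
```

View pics/w2.png

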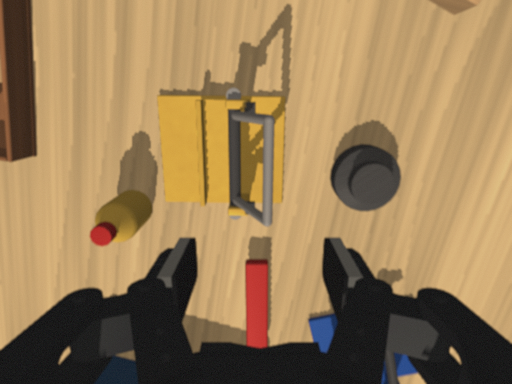

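Request:
drive_tool(targets=[[-0.3,275,146,-20,21],[-0.3,275,146,-20,21],[-0.3,275,146,-20,21],[-0.3,275,146,-20,21],[-0.3,275,146,-20,21],[-0.3,275,146,-20,21],[-0.3,275,146,-20,21],[-0.3,275,146,-20,21]])

```text
clock: 5.4
position: [435.8, -89.2, 293.2]
ee_rot: [-0.629, 0.777, -0.0, 0.0]
contact_force: [-0.1, 1.1, -1.1]
gripper_width: 55.6
grasp_force: 0.0
```

```bash
python3 - <<'E'
from h import *
s=arm.read_state();i=arm.get_image("wrist")
np.save("pics/w3.npy",{k:s[k] for k in("position","ee_rot")},allow_pickle=True)
cv2.imwrite("pics/w3.png",i)
cv2.imwrite("pics/w3b.png",cv2.resize(i[60:340,130:400],None,fx=2.1,fy=2.1,interpolation=cv2.INTER_CUBIC))
print(s["position"],s["ee_rot"],s["joints"])
E
```

```text
[435.76991266 -89.15486381 293.24982124] [-6.29138514e-01  7.77293204e-01 -3.86864866e-05  6.94064230e-05] [ 1.65673209e-01  2.69452013e-02 -2.97205620e-01 -1.05147994e-06
 -1.24648659e+00 -3.75580399e-01]
```

View pics/w3b.png

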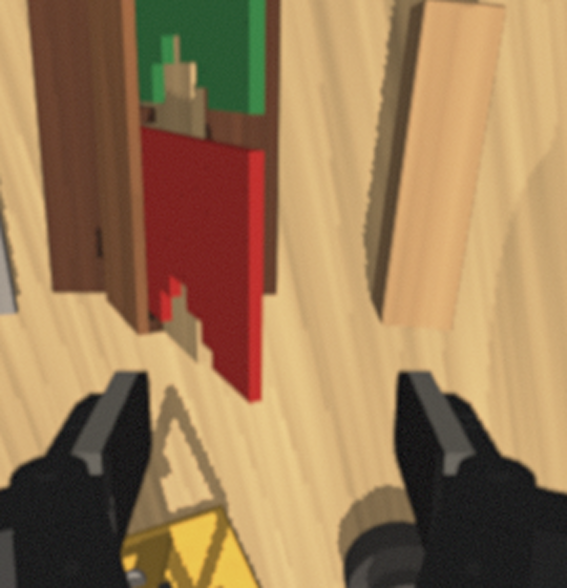

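```bash
python3 - <<'E'
from h import *
np.set_printoptions(precision=1,suppress=True)
s=np.load("pics/w3.npy",allow_pickle=True).item()
c=lambda l:np.array(l)/2.1+np.array([130,60])-.25
for z,l in((192.4,[(248,148),(248,397)]),(189.6,[(263.5,151),(262,402)])):
    p=ray("wrist",c(l),z,s);d=p[0]-p[1];print(p,p.mean(0),np.linalg.norm(d),np.degrees(np.arctan2(d[1],d[0]))+90)
go([440,-87,172],-11.7)
E
```

```text
[[ 434.  -137.   192.4]
 [ 455.3  -41.5  192.4]] [444.7 -89.2 192.4] 97.79667119875644 -12.585287449763129
[[ 428.9 -134.5  189.6]
 [ 450.7  -36.8  189.6]] [439.8 -85.7 189.6] 100.07800952915984 -12.55597035208443
t 5.45 shift [ -1.8  -3.3 121. ] roll -0.2 tool y yaw 168.1
```

```bash
python3 -c "
from h import *
go([447.2,-88.6,173],-12.4)"
```

```text
t 5.45 shift [ -1.8 -10.7 120. ] roll 0.5 tool y yaw 168.1
```

Request:
drive_tool(targets=[[-0.3,-1.8,-10.7,45,0.5],[-0.3,-1.8,-10.7,90,0.5],[-0.3,-1.8,-10.7,120,0.5],[-0.3,-1.8,-10.7,120,0.5],[-0.3,-1.8,-10.7,120,0.5],[0.2,-1.8,-10.7,120,0.5],[0.5,-1.8,-10.7,120,0.5],[1,-1.8,-10.7,120,0.5],[1,-1.8,-10.7,120,0.5],[1,-1.8,-10.7,120,0.5]])

```text
clock: 6.45
position: [451.0, -88.2, 176.0]
ee_rot: [-0.628, 0.779, -0.003, 0.004]
contact_force: [0.7, -1.5, 6.7]
gripper_width: 10.6
grasp_force: 52.9
```

Request:
drive_tool(targets=[[1,0,2.3,-4.4,0],[1,0,4.7,-8.8,0],[1,0,9.4,-17.7,0],[1,0,14.1,-26.5,0],[1,0,18.8,-35.3,0],[1,0,23.5,-44.1,0]])

```text
clock: 7.05
position: [427.2, -82.7, 218.9]
ee_rot: [-0.627, 0.779, -0.002, 0.003]
contact_force: [5.7, -0.9, -1.8]
gripper_width: 11.0
grasp_force: 55.8
```

```bash
python3 - <<'E'
from h import *
s=arm.read_state();a=arm.get_image("scene");t=arm.get_image("top");i=arm.get_image("wrist")
k=lambda i,f:cv2.resize(i,None,fx=f,fy=f,interpolation=cv2.INTER_CUBIC)
o=np.hstack([k(a[130:280,130:270],2.7)[:405],cv2.resize(i,(int(512*405/384*.75),405))[:, :400]])
cv2.imwrite("pics/c4.png",o);print(o.shape,s["gripper_width"])
E
```

```text
(405, 778, 3) 10.981359148946762
```

View pics/c4.png

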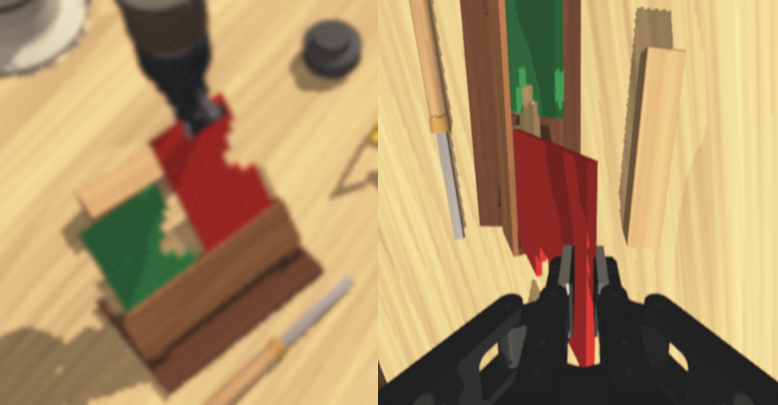

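Request:
drive_tool(targets=[[1,0,4.7,-8.8,0],[1,0,9.4,-17.7,0],[1,0,14.1,-26.5,0],[1,0,18.8,-35.3,0],[1,0,23.5,-44.1,0],[1,0,28.2,-53,0],[1,0,32.9,-61.8,0],[1,0,37.6,-70.6,0],[1,0,37.6,-80,0],[1,0,37.6,-90,0],[1,0,37.6,-105,0],[1,0,37.6,-120,0]])

```text
clock: 8.4
position: [387.5, -75.0, 337.6]
ee_rot: [-0.627, 0.779, 0.0, -0.001]
contact_force: [0.5, -0.6, -0.8]
gripper_width: 4.4
grasp_force: 63.6
```

```bash
python3 - <<'E'
from h import *
s=arm.read_state();a=arm.get_image("scene");i=arm.get_image("wrist")
k=lambda i,f:cv2.resize(i,None,fx=f,fy=f,interpolation=cv2.INTER_CUBIC)
o=np.hstack([k(a[100:250,130:270],2.7)[:405],cv2.resize(i,(int(512*405/384*.75),405))[:, :400]])
cv2.imwrite("pics/c5.png",o);print(s["gripper_width"],s["wrist_torque"],s["joints"])
go([*stand([27,0,0])[:2],340],SY)
E
```

```text
4.355771997442077 [ 0.04288237 -0.05998503 -0.02863923] [ 2.25458327e-01 -9.06501640e-02 -3.00564850e-01 -2.28354607e-04
 -1.36254553e+00 -4.40648172e-01]
t 8.5 shift [-3.274e+02 -1.407e+02 -2.000e-01] roll -21.3 tool y yaw 167.7
```

View pics/c5.png

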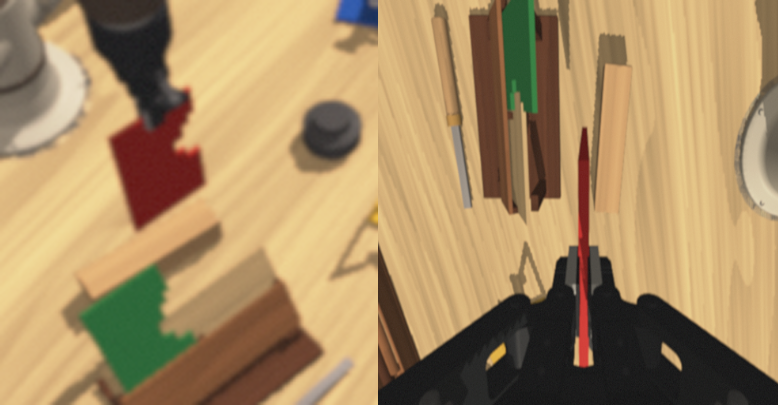

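Request:
drive_tool(targets=[[1,-15,-6,0,-1],[1,-45,-19,0,-3],[1,-75,-32,0,-5],[1,-110,-47,0,-7],[1,-145,-62,0,-9],[1,-180,-77,0,-11.5],[1,-215,-92,0,-14],[1,-250,-107,0,-16.5],[1,-285,-122,0,-19],[1,-310,-133,0,-20.5],[1,-324,-139,0,-21.3],[1,-327.5,-140.7,0,-21.3]])

```text
clock: 9.7
position: [595.5, 217.2, 333.9]
ee_rot: [0.761, -0.649, -0.001, 0.002]
contact_force: [0.4, -0.2, -1.2]
gripper_width: 4.1
grasp_force: 63.6
```

```bash
cat > sheet.py <<'E'
from h import *
def sheet(show=None):
    s=arm.read_state();a=arm.get_image("scene")
    if show:cv2.imwrite(show,a)
    M=R.from_quat(s["ee_rot"]).as_matrix();P=np.array(s["position"])
    h=cv2.cvtColor(a,cv2.COLOR_BGR2HSV)
    m=(((h[...,0]<8)|(h[...,0]>172))&(h[...,1]>150)&(h[...,2]>50)).astype(np.uint8)
    u,v=proj("scene",[P-[0,0,80]])[0]
    n,l,st,c=cv2.connectedComponentsWithStats(m)
    k=[j for j in range(1,n) if st[j,4]>150];j=min(k,key=lambda j:np.hypot(*(c[j]-[u,v])))
    vv,uu=np.nonzero(l==j)
    f,cx,cy,Rw,o=cam("scene");d=np.c_[(uu-cx)/f,(vv-cy)/f,np.ones(len(uu))]@Rw.T
    nrm=M[:,1];X=o+d*(((P-o)@nrm)/(d@nrm))[:,None]
    ax=-M[:,0];ax[2]=0   # sheet +y
    q=np.c_[(X-P)@ax,X[:,2]]
    return s,q,a
E
python3 - <<'E'
from sheet import *
s,q,a=sheet("pics/s6.png")
print(s["position"],s["gripper_width"],len(q),q.min(0),q.max(0))
hull=cv2.convexHull(q.astype(np.float32))[:,0];ap=cv2.approxPolyDP(hull,6,True)[:,0];print(ap.round(1))
for lo in range(-50,50,10):
    w=q[(q[:,0]>=lo)&(q[:,0]<lo+10)];print(lo,w[:,1].min().round(1) if len(w) else None,end="; ")
E
```

```text
[595.51711591 217.22107387 333.88521041] 4.0879110885546845 343 [-58.08283373 169.21701223] [137.94576812 350.51311322]
[[137.9 195.9]
 [127.6 221.3]
 [ 70.  284. ]
 [-11.7 345. ]
 [-41.6 350.5]
 [-58.1 310.6]
 [-56.2 192.2]
 [-42.6 169.2]]
-50 169.2; -40 171.1; -30 172.9; -20 185.0; -10 186.9; 0 180.4; 10 184.1; 20 186.0; 30 179.4; 40 208.3;
```

```bash
python3 - <<'E'
from h import *
s=arm.read_state();i=arm.get_image("wrist");a=cv2.imread("pics/s6.png")
np.save("pics/w6.npy",{k:s[k] for k in("position","ee_rot")},allow_pickle=True)
k=lambda i,f:cv2.resize(i,None,fx=f,fy=f,interpolation=cv2.INTER_CUBIC)
print(proj("scene",[np.array(s["position"])-[0,0,z] for z in(-20,80,160)]))
o=np.hstack([k(a[60:210,245:345],4),k(i[40:340,160:360],2)])
cv2.imwrite("pics/c6.png",o);print(o.shape)
E
```

```text
[[307.89639769 110.08558088]
 [303.63277398 132.15198115]
 [300.642651   147.62737365]]
(600, 800, 3)
```

View pics/c6.png

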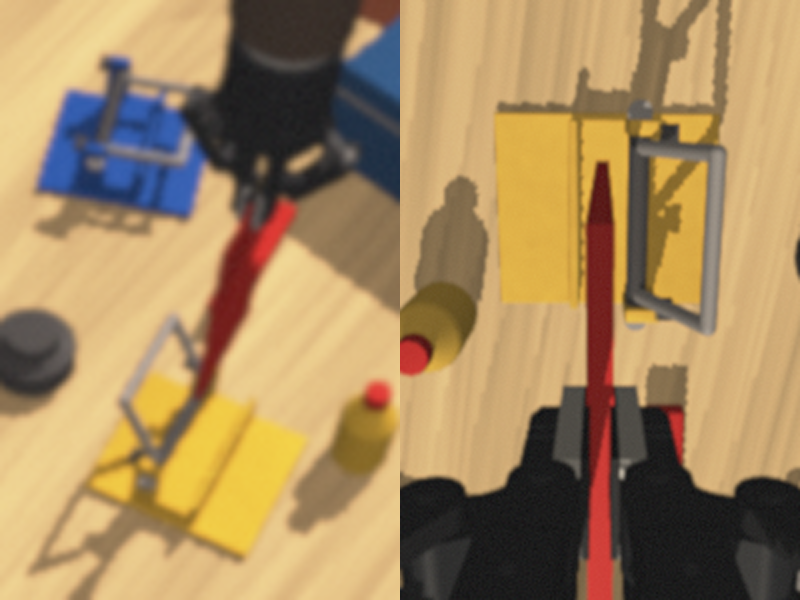

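```bash
python3 - <<'E'
from h import *
from scipy.optimize import fsolve
p=arm.camera_params("wrist");T=p["tool_from_camera"];f=192/np.tan(np.radians(p["fov_y"]/2))
def X(v,Z):
    d=T[:3,:3]@[0,(v-p["cy"])/f,1];return T[0,3]+d[0]*(Z-T[2,3])/d[2]
for vt in(151,152.5,154):
  for vf in(120.5,122.5):
    for e in(14,18,22):
      def F(q):
        c,t=q   # top-centre x, tilt (foot towards +tool x)
        top=(c+50*np.cos(t),-e-50*np.sin(t));ft=(top[0]+180*np.sin(t),top[1]+180*np.cos(t))
        return X(vt,top[1])-top[0],X(vf,ft[1])-ft[0]
      c,t=fsolve(F,[0,0]);print(vt,vf,e,"c %.1f tilt %.2f deg footc %.1f"%(c,np.degrees(t),c+180*np.sin(t)))
s=np.load("pics/w6.npy",allow_pickle=True).item()
o=lambda x,y:((x-400)/2+160-.25,y/2+40-.25)
b=ray("wrist",[o(496,104),o(716,115),o(504,300)],8,s);toS=lambda p:R.from_euler("z",-SY,degrees=True).apply(p-SO)
print(toS(b),toS(ray("wrist",[o(580,115),o(580,300)],38,s)),toS(ray("wrist",[o(722,148),o(709,330)],125.6,s)),toS(np.array(s["position"])[None]))
E
```

```text
151 120.5 14 c 0.3 tilt -0.26 deg footc -0.5
151 120.5 18 c 0.9 tilt -0.37 deg footc -0.2
151 120.5 22 c 1.6 tilt -0.49 deg footc 0.1
151 122.5 14 c 0.2 tilt -0.83 deg footc -2.4
151 122.5 18 c 0.9 tilt -0.94 deg footc -2.1
151 122.5 22 c 1.5 tilt -1.05 deg footc -1.8
152.5 120.5 14 c -0.3 tilt -0.07 deg footc -0.5
152.5 120.5 18 c 0.4 tilt -0.19 deg footc -0.2
152.5 120.5 22 c 1.0 tilt -0.31 deg footc 0.1
152.5 122.5 14 c -0.4 tilt -0.64 deg footc -2.4
152.5 122.5 18 c 0.3 tilt -0.75 deg footc -2.1
152.5 122.5 22 c 1.0 tilt -0.87 deg footc -1.8
154 120.5 14 c -0.9 tilt 0.12 deg footc -0.5
154 120.5 18 c -0.2 tilt -0.01 deg footc -0.2
154 120.5 22 c 0.5 tilt -0.13 deg footc 0.1
154 122.5 14 c -0.9 tilt -0.45 deg footc -2.4
154 122.5 18 c -0.3 tilt -0.57 deg footc -2.1
154 122.5 22 c 0.4 tilt -0.69 deg footc -1.8
[[ 97.56531513 -75.77731697   8.        ]
 [-56.55242983 -68.6072575    8.        ]
 [ 97.81285627  66.74723593   8.        ]] [[ 38.21103592 -68.53942978  38.        ]
 [ 39.1341595   58.01837017  38.        ]] [[-39.63651831 -51.90724022 125.6       ]
 [-37.80570991  50.63396915 125.6       ]] [[ 26.61988913   1.90239842 334.43107334]]
```

Request:
drive_tool(targets=[[1,2,0,20,0],[1,3,0,50,0],[1,3,0,80,0],[1,3,0,105,0],[1,3,0,125,0],[1,3,0,135,0],[1,3,0,140,0],[1,3,0,140,0]])

```text
clock: 10.6
position: [595.6, 211.7, 197.3]
ee_rot: [0.76, -0.65, 0.0, -0.0]
contact_force: [-0.3, 0.4, -0.9]
gripper_width: 4.1
grasp_force: 63.6
```

Request:
drive_tool(targets=[[1,0,0,2,0],[1,0,0,4,0],[1,0,0,4,0]])

```text
clock: 10.9
position: [595.7, 212.1, 193.4]
ee_rot: [0.76, -0.65, 0.0, -0.0]
contact_force: [-0.4, 0.0, -1.1]
gripper_width: 4.3
grasp_force: 63.6
```

Request:
drive_tool(targets=[[1,0,0,2,0],[1,0,0,4,0],[1,0,0,4,0]])

```text
clock: 11.2
position: [595.4, 211.9, 188.6]
ee_rot: [0.76, -0.65, -0.0, 0.0]
contact_force: [0.5, 0.5, -1.1]
gripper_width: 4.2
grasp_force: 63.6
```

Request:
drive_tool(targets=[[1,0,0,2,0],[1,0,0,3,0],[1,0,0,3,0]])

```text
clock: 11.5
position: [596.3, 212.2, 187.1]
ee_rot: [0.76, -0.649, 0.001, -0.001]
contact_force: [-0.5, 0.2, 4.2]
gripper_width: 4.2
grasp_force: 64.3
```

Request:
drive_tool(targets=[[0.7,0,0,0,0],[0.55,0,0,0,0],[0.55,0,0,0,0],[0.55,0,0,0,0],[0.55,0,5,0,0],[0.55,0,10,0,0]])

```text
clock: 12.1
position: [585.3, 210.3, 185.8]
ee_rot: [0.76, -0.65, -0.0, 0.0]
contact_force: [0.3, -0.7, 0.6]
gripper_width: 19.3
grasp_force: 0.0
```

Request:
drive_tool(targets=[[0.55,0,6,0.5,0],[0.55,0,12.5,1.5,0],[0.55,0,19,2.7,0],[0.55,0,26,4,0],[0.55,0,33.5,6,0],[0.55,0,40,8,0],[0.55,0,47.5,10.5,0],[0.55,0,54,13,0],[0.55,0,61,16.5,0],[0.55,0,66,18.5,0],[0.55,0,69,20,0],[0.55,0,69,20,0]])

```text
clock: 13.3
position: [517.3, 199.6, 165.9]
ee_rot: [0.76, -0.65, -0.0, 0.0]
contact_force: [-0.5, -0.0, -0.5]
gripper_width: 19.2
grasp_force: 0.0
```

```bash
python3 - <<'E'
from h import *
s=arm.read_state();a=arm.get_image("scene");i=arm.get_image("wrist")
print(R.from_euler("z",-SY,degrees=True).apply(np.array(s["position"])-SO),s["contact_force"],s["grasp_force"])
k=lambda i,f:cv2.resize(i,None,fx=f,fy=f,interpolation=cv2.INTER_CUBIC)
np.save("pics/w7.npy",{k:s[k] for k in("position","ee_rot")},allow_pickle=True)
o=np.hstack([k(a[80:210,245:345],4)[:520],k(i[50:310,160:360],2)])
cv2.imwrite("pics/c7.png",o)
E
```

```text
[-53.16467841  -2.67225485 165.88716634] [-0.50111124 -0.01034828 -0.5464754 ] 0.0
```

View pics/c7.png

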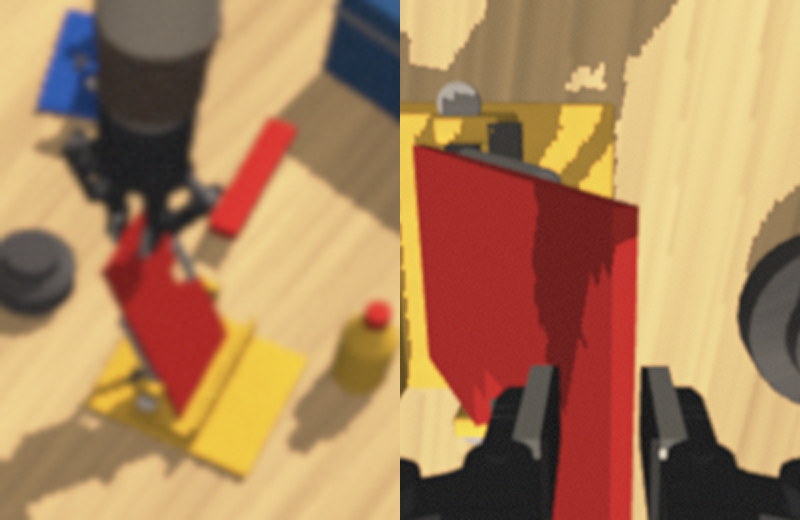

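Request:
drive_tool(targets=[[0.45,0,0,0,0],[0.35,0,0,0,0],[0.2,0,0,0,0],[0.2,0,0,0,0],[0.2,0,0,0,0]])

```text
clock: 13.9
position: [517.7, 199.7, 166.0]
ee_rot: [0.76, -0.65, 0.0, -0.0]
contact_force: [-0.3, -0.1, -0.0]
gripper_width: 34.3
grasp_force: 0.0
```

```bash
cat > edge.py <<'E'
from h import *
s=arm.read_state();i=arm.get_image("wrist")
h=cv2.cvtColor(i,cv2.COLOR_BGR2HSV)
m=(((h[...,0]<8)|(h[...,0]>172))&(h[...,1]>150)).astype(np.uint8)
n,l,st,c=cv2.connectedComponentsWithStats(m);j=1+st[1:,4].argmax();m=(l==j)
vs,us=np.nonzero(m);print(s["clock"],s["gripper_width"],st[j])
toS=lambda p:R.from_euler("z",-SY,degrees=True).apply(p-SO)
r=[(us[vs==v].max()+.5,v) for v in range(vs.min(),vs.max(),20)]
print(np.c_[r,toS(ray("wrist",r,177,s))[:,:2]].round(1).tolist())
q=cv2.approxPolyDP(cv2.convexHull(np.c_[us,vs].astype(np.int32)),4,True)[:,0];print(q.tolist())
E
python3 edge.py
```

```text
13.9 34.30566491308396 [  167   123   112   226 16259]
[[172.5, 123.0, -18.0, -63.8], [241.5, 143.0, -45.6, -55.8], [277.5, 163.0, -60.4, -47.5], [277.5, 183.0, -60.6, -38.9], [277.5, 203.0, -60.7, -30.0], [276.5, 223.0, -60.4, -20.7], [276.5, 243.0, -60.6, -11.1], [276.5, 263.0, -60.7, -1.1], [275.5, 283.0, -60.4, 9.4], [275.5, 303.0, -60.6, 20.2], [274.5, 323.0, -60.2, 31.5], [274.5, 343.0, -60.4, 43.3]]
[[170, 123], [278, 155], [272, 346], [219, 342], [175, 228]]
```

Request:
drive_tool(targets=[[0.2,0,0,-10,0],[0.2,0,0,-25,0],[0.2,0,0,-50,0],[0.2,0,0,-90,0],[0.2,0,0,-140,0],[0.2,0,0,-180,0],[0.2,0,0,-180,0],[0.2,0,0,-180,0]])

```text
clock: 14.75
position: [517.7, 199.9, 347.7]
ee_rot: [0.76, -0.65, 0.0, -0.002]
contact_force: [0.2, 0.4, -0.1]
gripper_width: 33.7
grasp_force: 0.0
```

```bash
python3 edge.py; python3 - <<'E'
from h import *
s=arm.read_state();i=arm.get_image("wrist");h=cv2.cvtColor(i,cv2.COLOR_BGR2HSV)
m=(abs(h[...,0].astype(int)-24)<5)&(h[...,1]>190)&(h[...,2]>120)
toS=lambda p:R.from_euler("z",-SY,degrees=True).apply(p-SO)
n,l,st,c=cv2.connectedComponentsWithStats(m.astype(np.uint8));j=1+st[1:,4].argmax();vs,us=np.nonzero(l==j)
q=cv2.approxPolyDP(cv2.convexHull(np.c_[us,vs].astype(np.int32)),4,True)[:,0]
print(np.c_[q,toS(ray("wrist",q,8,s))[:,:2]].round(0).tolist())
a=cv2.imread("pics/scene.png").astype(int);b=arm.get_image("scene").astype(int)
d=(abs(a-b).max(2)>45).astype(np.uint8);n,l,st,c=cv2.connectedComponentsWithStats(d);print([x.tolist() for x in st[1:] if x[4]>25])
E
```

```text
14.75 33.732365813930656 [ 204  113   65  106 4967]
[[218.5, 113.0, -13.6, -58.3], [267.5, 133.0, -60.2, -39.6], [267.5, 153.0, -60.4, -20.1], [267.5, 173.0, -60.5, 0.1], [266.5, 193.0, -59.7, 21.0], [266.5, 213.0, -59.8, 42.8]]
[[204, 113], [268, 122], [265, 218], [207, 179]]Traceback (most recent call last):
  File "<stdin>", line 5, in <module>
ValueError: attempt to get argmax of an empty sequence
```

```bash
python3 - <<'E'
from h import *
s=arm.read_state();i=arm.get_image("wrist")
toS=lambda p:R.from_euler("z",-SY,degrees=True).apply(p-SO)
print(toS(ray("wrist",[(204,113),(207,179)],25,s)).round(1),toS(ray("wrist",[(268,122),(265,218)],177,s)).round(1))
h=cv2.cvtColor(i,cv2.COLOR_BGR2HSV);m=(h[...,0]>17)&(h[...,0]<32)&(h[...,1]>160)
n,l,st,c=cv2.connectedComponentsWithStats(m.astype(np.uint8))
for j in range(1,n):
  if st[j,4]>300:
    x,y,w,g=st[j,:4];print(st[j],toS(ray("wrist",[(x-.5,y-.5),(x-.5,y+g-.5)],8,s)).round(0)[:,:2].tolist())
for nm in("scene","top"):
  a=cv2.imread(f"pics/{nm}.png").astype(int);b=arm.get_image(nm).astype(int)
  d=(abs(a-b).max(2)>60).astype(np.uint8);n,l,st,c=cv2.connectedComponentsWithStats(d);print(nm,[x.tolist() for x in st[1:] if x[4]>30])
E
```

```text
[[ 23.5 -51.8  25. ]
 [ 23.7  43.7  25. ]] [[-62.1 -50.9 177. ]
 [-59.8  46.6 177. ]]
[ 154  100  109   94 4869] [[98.0, -70.0], [111.0, 71.0]]
[ 101  183   47   43 1144] [[191.0, 54.0], [201.0, 125.0]]
scene [[97, 0, 10, 15, 107], [121, 0, 12, 66, 397], [274, 0, 37, 33, 570], [261, 34, 48, 73, 1838], [94, 44, 21, 39, 431], [120, 53, 7, 14, 40], [118, 66, 21, 17, 150], [136, 81, 7, 6, 32], [93, 95, 13, 17, 95], [112, 106, 38, 20, 339], [135, 107, 116, 64, 2606], [103, 114, 13, 19, 142], [8, 127, 89, 91, 1899], [270, 128, 46, 67, 1009], [119, 156, 27, 22, 176], [53, 166, 26, 32, 318], [195, 177, 35, 45, 790], [239, 183, 35, 27, 381], [41, 184, 70, 58, 1033], [278, 196, 20, 8, 47], [0, 220, 168, 75, 5766], [133, 273, 57, 51, 1486]]
top [[100, 117, 130, 119, 5521], [241, 154, 6, 13, 41], [57, 177, 49, 29, 766], [301, 189, 23, 7, 86], [305, 197, 32, 10, 112], [44, 226, 37, 26, 151], [82, 230, 68, 60, 1996], [153, 261, 9, 15, 48], [167, 270, 123, 95, 4463], [0, 274, 73, 50, 2109], [147, 279, 97, 105, 2085], [278, 330, 22, 4, 33], [308, 335, 34, 13, 257], [343, 336, 116, 27, 1339], [286, 351, 26, 27, 173]]
```

```bash
python3 -c "
from bench import arm
print(arm.job_done())"
```

```text
the job is handed in; nothing more can be done
None
```

The job is handed in: the prop is open on its stop, and the red template stands on the yellow stand's ledge, leaning back against the prop. It is square to the stand and centred to within about 4 mm, and the gripper was clear of everything after about 15 s of the allowed 62. I saw no sign that anything else moved; that rests on earlier views and a rough before/after image comparison with shadows and the arm in it.

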